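# Lamp tube into the viewer, title slide held label up over it

## Robot

A 6-joint arm with a two-finger parallel gripper is mounted at the origin on the work surface. World frame = base frame: x ahead of the robot, y to its left, z up, the work surface at z = 0. Lengths are in m, angles in degrees, forces in N, time in s.
With the tool pointing down it reaches from about 0.4 to 0.825 m from the base axis. Payload 7 kg.
Tool frame: the origin (TCP) lies midway between the tips of the shut fingers; the grasp point (between the pads) lies 19 mm behind it; z points along the fingers, y is the line along which they close (so a half turn about z gives the same grasp; the last joint's range is limited). The gripper opens to 88 mm and grips with 3 to 60 N. Pads are 19 mm wide; open, the fingers measure 130 mm over their backs; the gripper's body (78 mm by 193 mm) begins 47 mm behind the grasp point.
Start: joints at [-53.107, 20.546, 0.682, 0, -70.136, -16.507], TCP at [0.235, -0.633, 0.227] pointing down, gripper open.
Joint ranges: [-176.03, 176.03], [-82.01, 121.73], [-58.28, 71.71], [-173.87, 95.51], [-174.79, -0.11], [-173.66, 173.66]. Speed limits (degrees/s): [136.94, 136.94, 172.46, 180, 180, 180].

## Interface

Orientations are given as [roll, pitch, yaw] about the fixed x, y, z axes, in that order (R = Rz(yaw) Ry(pitch) Rx(roll)).
In Python, from plant import r gives the robot as it stands. The module is installed in compiled form; this text tells all that it offers.
- The arm moves only by the tool play_rows, never from a script. Its argument "rows" is a list of rows, each an object with "slide": the shift along the tool's x, y, z as a fraction of full scale, a list of three; "delta_rot": the turn, a rotation vector about the tool's x, y, z as a fraction of full scale, a list of three; "fingers": the opening, from -1 (shut) to 1 (fully open). In form: [{"slide": [x, y, z], "delta_rot": [rx, ry, rz], "fingers": fingers}, ...]. A call has 1 to 8 rows; each row shifts and turns the commanded pose from where the row before left it, along the tool's axes as they then stand; what a row does not reach is not made up. Full scale, the value 1, is 0.15 m for a shift and 0.08 rad for a turn. A row lasts 1/8 s, in which the tool goes at most 62.5 mm and 10.7 degrees, less where a joint would pass 70% of its speed; a pose out of reach is approached as far as the arm can. A call with a number of a shift or a turn outside -1 to 1 is refused whole. A call with a gripper value outside its range is refused whole. The fingers move at their own pace and stop on an object; "squeeze" is the grip in N (left out, the last holds). Time passes only in rows, so rows that do not move let the fingers close. It gives the time, the measured TCP pose, the force, the opening and the grip force at its end, in the units of the state.
- r.get_state(): the state, without advancing time (a new reading comes with each control period).
- r.capture(name): name is "scene" or "top" or "wrist"; returns a dict with "image" (384x512x3 uint8, blue, green, red), "fx", "fy", "cx", "cy" (pixels), "R" (3x3) and "t" (3): a world point X has camera coordinates R X + t; the wrist camera has in their place "T_tool_cam" (4x4, takes a point from camera to tool coordinates, whose origin is the TCP and whose axes are the flange's). Camera axes: x right, y down, z forward; pixel columns grow to the right and rows downward; lengths in m; the calibration is good to about 2 mm. A picture is of the moment at which its call begins: read the wrist's pose just before it. There is no depth.
- r.close_job(): hands the job in; it is judged then, once.
The state is a dict: "time_s": time; "joints": joint angles; "qd": joint speeds; "joint_torque": joint torques, N m; "tcp_pos": TCP position; "eef_rot": TCP orientation; "contact_force": force on the tool from outside, world axes, zero at the start; "moment": the same for the moment, N m; "gripper_width": finger opening in m; "gripper_force": force on a finger pad.
Only numpy, scipy, OpenCV 4.12 (cv2) and the standard library are available. Lean on these libraries where they do the work, as an engineer would, in place of code of your own. Each camera call takes 0.05 s, during which the arm holds its last target. There are 200 camera calls.

## Task

Press the loose lamp tube down past the orange sprung jaw of the viewer bracket until it sits fully home in both forks, and let go of it. Then find the title slide that stands with its frosted end up (a small corner notch marks the frosted end), take it by that frosted end and hold it still over the tube, label up and level, with the middle of its clear window about 10 cm above the middle of the tube; finish while still holding it there. Leave the other slide and everything else on the bench alone.

Things in the scene. Friction and masses are not known exactly. Their poses are not given: they have to be found in the camera images.
- tube: lamp tube, white with brass end caps, 14 mm diameter, 130 mm long, about 50 g; origin at its centre, x along its axis (both ends alike). It starts level on a black cradle, axis 34 mm above the bench. The cradle holds it only at 39 to 51 mm either side of the middle (walls up to 36 mm above the bench); under its middle is only the 8 mm high foot
- bracket: the viewer bracket, fixed to the bench: grey base 150 x 70 x 10 mm, origin under its centre, x along the tube's axis, z up, y towards the jaw. Within 20 mm of the middle (along x) there is only the jaw's shaft, at most 18 mm above the bench, so fingers can hold the tube there from above
- seat (a point): where the tube's centre is when fully home: 45 mm above the bench, axes as the bracket. Two aluminium forks, 12 mm wide along x at x = +-48 mm: 16.4 mm wide inside, flared mouths up to 13 mm above the seat, floor 7 mm below it. End cheeks beyond x = +-69 mm (4 mm play for the tube at each end) reach 3 mm above the seat
- jaw (a joint): angle of the orange sprung jaw, rad: 0 closed, grows as it swings out (to +y of the bracket), to 0.6. Two 8 mm wide arms at x = +-34 mm, on one shaft 30 mm below and 14 mm beside the seat, reach 28 mm above the seat, with noses overhanging the tube. A tube pushed straight down moves the noses aside (about 0.13 rad, 5 to 15 N); they spring back over it once it is home
- slide: title slide to be shown: plate 100 x 44 x 6 mm, 35 g, clear for 60 mm, frosted white for 40 mm at one end, with an 8 mm square corner notch there and a paper label with red stripe on one face. Origin at the plate's centre; x to the frosted end, z out of the label face; notch at +x, -y (upper right when the label faces you, frosted end up). Leans in a holder, x 50 degrees above level
- slide_frosted (a point): middle of the slide's frosted part, at slide x = +28 mm: the place to grip, across the 44 mm width. The dark steel holder (base 100 x 64 x 8 mm) has a back rest 24 mm wide, ending at slide x = +20 mm, so fingers pass on both sides; at the foot is a loose slot 8 mm deep round the lower short edge, open upward along the slide's x. The label slants up and roughly away from the robot
- slide_window (a point): middle of the clear window of that slide, at x = -20 mm of the slide
- other_slide: a second, identical slide in a like holder, standing with its clear end up and its frosted, notched end down in the foot; not to be moved. Origin at the centre of the plate; its x points up along its length, to the clear end, z out of the label face
- key: red plastic selector key, 30 x 24 mm head with a flat 22 mm stem, 14 mm high; origin under the head; a bystander, not to be moved
- elbow: brass coin chute elbow, a bent pipe 26 mm thick in a 75 mm square, 30 mm high; origin under the middle of that square; a bystander, not to be moved
- alu_knob: ribbed aluminium knob, 41 mm across, 22 mm high; origin under its centre; a bystander, not to be moved
- driver: screwdriver lying on the bench, about 200 mm long; its own x runs along it; a bystander, not to be moved
- jar: small jar with a white cap, 50 mm across, 60 mm high; origin under its centre; a bystander, not to be moved
Mind the look-alikes: they are no part of the job. Of the things that look like the bracket, the largest one is meant.

How it is judged:
By the outcome, as a careful person would: the job done as asked, in the order asked, and still so for the second after the job is handed in, while the arm keeps its last pose, push and grip.
It also fails if it takes over 58 s, if anything falls off the work surface, if the arm or the gripper's body presses on something with over 40 N, if the wrist force passes 120 N, or if a joint passes its speed limit or range.

## Working session

There is one attempt and no reset: what is moved stays moved. The work goes in short steps, Python scripts to look and compute and a tool call to move; the robot and the scene stay as the last step left them, time stands still between calls to the robot, and variables do not carry over. Pictures are saved under pics/ and viewed, at most 10 in all, crops included, and the job is handed in when it is done.

Besides the shell and the picture viewer there is one more tool, called after ">>>" as name([rows], argument=value, ...), one row to a line, values as JSON. play_rows: Moves the arm, as the interface text tells. Shift numbers are shares of 0.15 m and turn numbers shares of 0.08 rad, none past 1 either way. Its arguments: {"type":"object","properties":{"rows":{"type":"array"},"squeeze":{"type":"number"}},"required":["rows"]}

```bash
mkdir -p pics; ls; python3 - <<'E'
from plant import r
import cv2,pickle
s=r.get_state();print(s['time_s'],s['tcp_pos'],s['eef_rot'],s['gripper_width'],s['contact_force'])
d={}
for n in("scene","top","wrist"):
    c=r.capture(n);d[n]=c;cv2.imwrite(f"pics/{n}0.png",c["image"])
    print(n,{k:v for k,v in c.items() if k!="image"})
pickle.dump(d,open("cap0.pkl","wb"))
E
```

```text
pics
0.0 [ 0.23490516 -0.63227369  0.22563332] [ 1.79904781e+02 -8.47699864e-03 -1.59624017e+02] 0.08744458535208427 [ 0.25845767  0.16639279 -0.1978656 ]
scene {'fx': 456.6302722045071, 'fy': 456.6302722045071, 'cx': 261.58996704268884, 'cy': 188.50615761080692, 'R': array([[ 0.76256554,  0.64690827,  0.00186847],
       [ 0.43440377, -0.50992399, -0.74247619],
       [-0.47936121,  0.56699842, -0.66986985]]), 't': array([-0.43277904, -0.20674764,  1.63662552])}
top {'fx': 410.5910226856291, 'fy': 410.5910226856291, 'cx': 255.3767076019255, 'cy': 197.22353816229597, 'R': array([[ 1.00642576e-01, -9.94922609e-01, -2.70456382e-04],
       [-9.71868835e-01, -9.82523577e-02, -2.14050092e-01],
       [ 2.12936703e-01,  2.18054008e-02, -9.76822648e-01]]), 't': array([-0.07171981,  0.55818758,  1.04579179])}
wrist {'fx': 298.0967962692139, 'fy': 298.0967962692139, 'cx': 253.80781804458962, 'cy': 194.6450162334953, 'T_tool_cam': array([[ 3.53086911e-04, -9.64905871e-01, -2.62595763e-01,
         7.16482255e-02],
       [ 9.99999385e-01,  6.46329554e-05,  1.10710840e-03,
         5.56987830e-04],
       [-1.05128306e-03, -2.62595992e-01,  9.64905301e-01,
        -1.59281327e-01],
       [ 0.00000000e+00,  0.00000000e+00,  0.00000000e+00,
         1.00000000e+00]])}
```

```bash
python3 - <<'E'
import cv2
for n in("scene","top"):
    cv2.imwrite(f"pics/{n}0b.png",cv2.resize(cv2.imread(f"pics/{n}0.png"),(768,576),interpolation=cv2.INTER_CUBIC))
E
```

```text
(no output)
```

View pics/top0b.png

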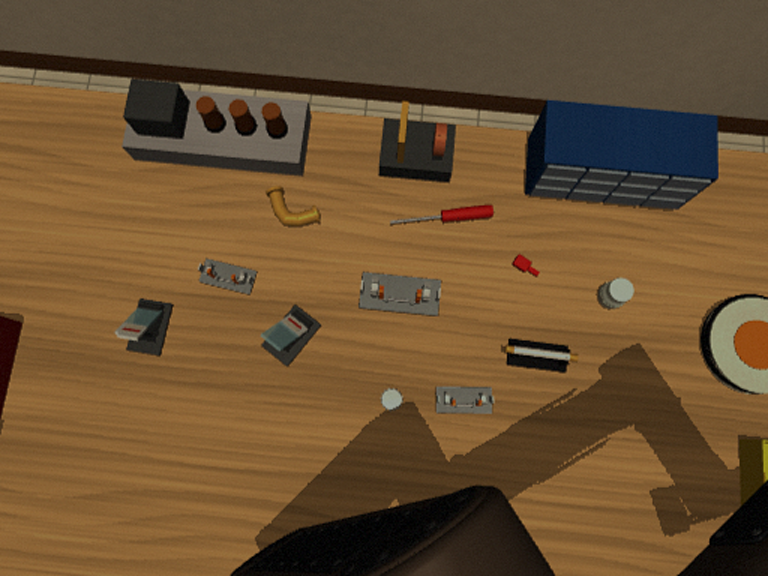

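View pics/scene0b.png

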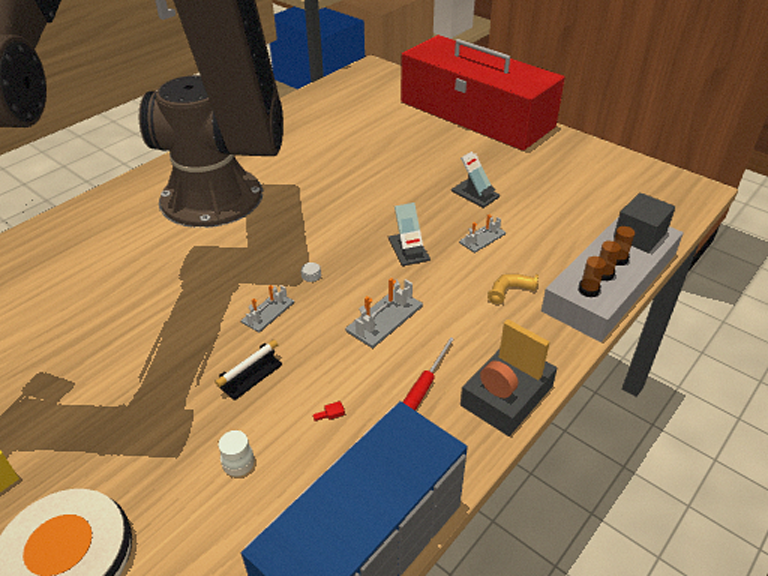

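```bash
cat > h.py <<'E'
import numpy as np,pickle
from scipy.spatial.transform import Rotation as Ro
def K(c): return np.array([[c['fx'],0,c['cx']],[0,c['fy'],c['cy']],[0,0,1]])
def cam(c,s=None):
    """world->cam R,t ; for wrist uses state s"""
    if 'R' in c: return np.array(c['R']),np.array(c['t'])
    A=Ro.from_euler('xyz',s['eef_rot'],degrees=True).as_matrix();T=np.array(c['T_tool_cam'])
    Rw=A@T[:3,:3];p=A@T[:3,3]+s['tcp_pos'];return Rw.T,-Rw.T@p
def onz(c,uv,z,s=None):
    R,t=cam(c,s);C=-R.T@t;d=R.T@np.linalg.solve(K(c),np.array([uv[0],uv[1],1.]));return C+d*(z-C[2])/d[2]
def proj(c,X,s=None):
    R,t=cam(c,s);p=(np.atleast_2d(X)@R.T+t)@K(c).T;return p[:,:2]/p[:,2:]
E
python3 - <<'E'
from h import *
np.set_printoptions(precision=4,suppress=True)
d=pickle.load(open('cap0.pkl','rb'));c=d['top'];f=lambda u:(np.array(u)+.5)/1.5-.5
for n,uv,z in[('tubeL',(504,349),.034),('tubeR',(577,357),.034),('brTL',(362,272),.01),('brTR',(441,279),.01),('brBR',(439,315),.01),('brBL',(359,308),.01),('sl frost end',(124,337),.09),('sl foot',(160,307),.02),('slB top',(268,345),.09),('slB foot',(306,313),.02),('driverL',(391,223),.01),('smallbr',(464,400),.0),('jar2',(391,399),.03),('elbow',(295,207),.02)]:
    print(n,onz(c,f(uv),z))
E
```

```text
tubeL [ 0.4929 -0.2413  0.034 ]
tubeR [ 0.4917 -0.3729  0.034 ]
brTL [0.616  0.0309 0.01  ]
brTR [ 0.6175 -0.1193  0.01  ]
brBR [ 0.548  -0.1212  0.01  ]
brBL [0.5463 0.0289 0.01  ]
sl frost end [0.4394 0.4212 0.09  ]
sl foot [0.5091 0.3961 0.02  ]
slB top [0.4507 0.1725 0.09  ]
slB foot [0.5251 0.125  0.02  ]
driverL [ 0.7187 -0.0143  0.01  ]
smallbr [ 0.397  -0.1802  0.    ]
jar2 [ 0.3838 -0.047   0.03  ]
elbow [0.7289 0.1725 0.02  ]
```

>>> play_rows([
  {"slide": [-0.295, 0.18, 0.042], "delta_rot": [0, 0, 0], "fingers": 1},
  {"slide": [-0.295, 0.18, 0.042], "delta_rot": [0, 0, 0], "fingers": 1},
  {"slide": [-0.295, 0.18, 0.042], "delta_rot": [0, 0, 0], "fingers": 1},
  {"slide": [-0.295, 0.18, 0.042], "delta_rot": [0, 0, 0], "fingers": 1},
  {"slide": [-0.295, 0.18, 0.042], "delta_rot": [0, 0, 0], "fingers": 1},
  {"slide": [-0.295, 0.18, 0.042], "delta_rot": [0, 0, 0], "fingers": 1},
  {"slide": [-0.295, 0.18, 0.042], "delta_rot": [0, 0, 0], "fingers": 1},
  {"slide": [-0.295, 0.18, 0.042], "delta_rot": [0, 0, 0], "fingers": 1},
])

```text
time_s: 1.15
tcp_pos: [0.4925, -0.3054, 0.1759]
eef_rot: [180.0, -0.0, -159.6]
contact_force: [0.8, -0.8, 0.8]
gripper_width: 0.0876
gripper_force: 0.0
```

>>> play_rows([
  {"slide": [0, 0, 0], "delta_rot": [0, 0, -1], "fingers": 1},
  {"slide": [0, 0, 0], "delta_rot": [0, 0, -1], "fingers": 1},
  {"slide": [0, 0, 0], "delta_rot": [0, 0, -1], "fingers": 1},
  {"slide": [0, 0, 0], "delta_rot": [0, 0, -1], "fingers": 1},
  {"slide": [0, 0, 0], "delta_rot": [0, 0, -1], "fingers": 1},
  {"slide": [0, 0, 0], "delta_rot": [0, 0, -1], "fingers": 1},
  {"slide": [0, 0, 0], "delta_rot": [0, 0, -1], "fingers": 1},
  {"slide": [0, 0, 0], "delta_rot": [0, 0, -1], "fingers": 1},
])

```text
time_s: 2.15
tcp_pos: [0.4915, -0.3068, 0.1759]
eef_rot: [180.0, -0.0, -122.8]
contact_force: [1.0, -0.1, -0.7]
gripper_width: 0.088
gripper_force: 0.0
```

>>> play_rows([
  {"slide": [0, 0, 0], "delta_rot": [0, 0, -1], "fingers": 1},
  {"slide": [0, 0, 0], "delta_rot": [0, 0, -1], "fingers": 1},
  {"slide": [0, 0, 0], "delta_rot": [0, 0, -1], "fingers": 1},
  {"slide": [0, 0, 0], "delta_rot": [0, 0, -1], "fingers": 1},
  {"slide": [0, 0, 0], "delta_rot": [0, 0, -1], "fingers": 1},
  {"slide": [0, 0, 0], "delta_rot": [0, 0, -1], "fingers": 1},
  {"slide": [0, 0, 0], "delta_rot": [0, 0, -1], "fingers": 1},
  {"slide": [0, 0, 0], "delta_rot": [0, 0, -0.2], "fingers": 1},
])

```text
time_s: 3.15
tcp_pos: [0.4915, -0.3069, 0.176]
eef_rot: [180.0, 0.0, -89.9]
contact_force: [0.3, 0.5, -0.1]
gripper_width: 0.0878
gripper_force: 0.0
```

```bash
cat >> h.py <<'E'
def snap(tag):
    from plant import r; import cv2
    s=r.get_state();c=r.capture('wrist');cv2.imwrite(f'pics/{tag}.png',cv2.resize(c['image'],(768,576),interpolation=cv2.INTER_CUBIC))
    pickle.dump((c,s),open(tag+'.pkl','wb'));print(s['time_s'],s['tcp_pos'],s['eef_rot'],s['gripper_width'],s['contact_force']);return c,s
E
python3 -c "
from h import *
snap('w1')"
```

```text
3.15 [ 0.49152962 -0.30685585  0.17595495] [ 1.79979683e+02  1.22297343e-02 -8.99364451e+01] 0.08775134306723742 [ 0.31670875  0.45339703 -0.1056222 ]
```

View pics/w1.png

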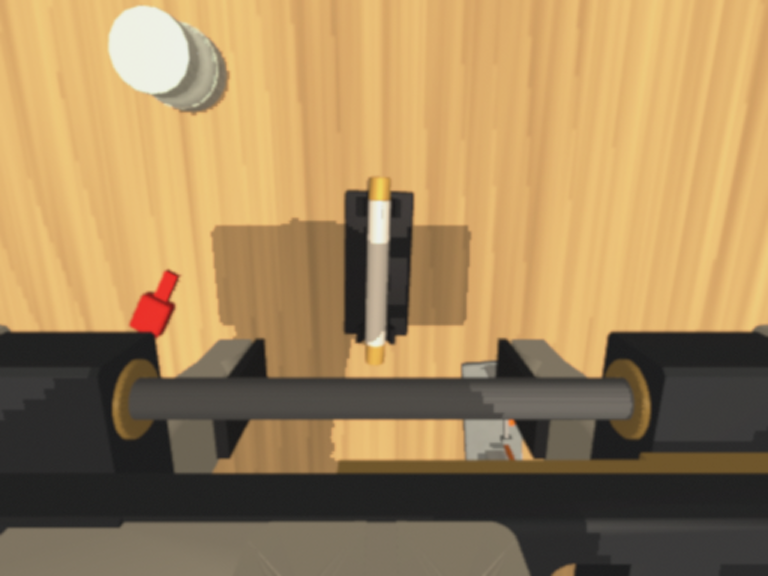

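Wrist view: the tube runs from cap end (380,177) to (375,362) in the cradle; the jar is at (150,50) and the key at (155,310), both clear of the fingers. Look-alikes in the top view (768-wide pixels):
- **Brackets:** (400,294) is the largest, so it is mine. (228,275) and (464,400) are smaller.
- **Slides:** (145,322) has its white end up, so it is mine. (290,332) has its clear end up.

```bash
python3 - <<'E'
from h import *
np.set_printoptions(precision=4,suppress=True)
c,s=pickle.load(open('w1.pkl','rb'));f=lambda u:(np.array(u)+.5)/1.5-.5
a=onz(c,f((380,177)),.034,s);b=onz(c,f((375,363)),.034,s)
print(a,b,(a+b)/2,np.linalg.norm(a-b),np.degrees(np.arctan2(*(b-a)[:2])))
# close crops of both slides + bracket from scene (one picture)
import cv2
d=pickle.load(open('cap0.pkl','rb'));S=d['scene']['image'];T=d['top']['image']
z=lambda I,x,y,w,h:cv2.resize(I[y:y+h,x:x+w],(390,290),interpolation=cv2.INTER_CUBIC)
cv2.imwrite('pics/crops.png',np.vstack([np.hstack([z(S,255,95,85,63),z(S,220,180,74,55)]),np.hstack([z(T,70,190,74,55),z(T,230,172,74,55)])]))
E
```

```text
[ 0.4909 -0.3729  0.034 ] [ 0.4944 -0.2414  0.034 ] [ 0.4926 -0.3071  0.034 ] 0.13157086109735716 1.5385611258431104
```

View pics/crops.png

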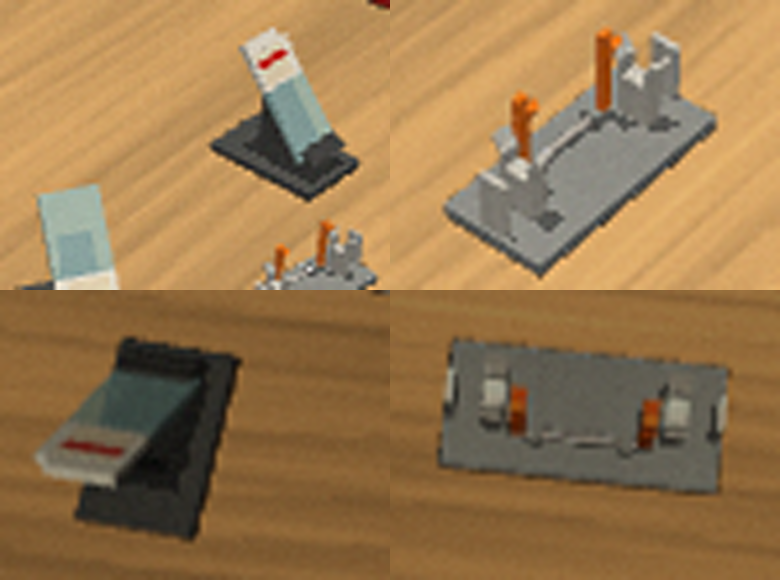

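Chosen slide confirmed: its white end with the red stripe is at the top, in the upper-left crop. The bracket's orange jaw and shaft are on the robot's side. Now I'll grasp the tube.

>>> play_rows([
  {"slide": [0, -0.007, 0.133], "delta_rot": [0, 0, 0.35], "fingers": 1},
  {"slide": [0, 0, 0.133], "delta_rot": [0, 0, 0], "fingers": 1},
  {"slide": [0, 0, 0.133], "delta_rot": [0, 0, 0], "fingers": 1},
  {"slide": [0, 0, 0.133], "delta_rot": [0, 0, 0], "fingers": 1},
  {"slide": [0, 0, 0.133], "delta_rot": [0, 0, 0], "fingers": 1},
  {"slide": [0, 0, 0.133], "delta_rot": [0, 0, 0], "fingers": 1},
  {"slide": [0, 0, 0.133], "delta_rot": [0, 0, 0], "fingers": 1},
  {"slide": [0, 0, 0.133], "delta_rot": [0, 0, 0], "fingers": 1},
])

```text
time_s: 4.2
tcp_pos: [0.4928, -0.307, 0.0159]
eef_rot: [-180.0, -0.0, -91.6]
contact_force: [-0.7, 0.1, -1.1]
gripper_width: 0.0875
gripper_force: 0.0
```

>>> play_rows([
  {"slide": [0, 0, 0], "delta_rot": [0, 0, 0], "fingers": -1},
  {"slide": [0, 0, 0], "delta_rot": [0, 0, 0], "fingers": -1},
  {"slide": [0, 0, 0], "delta_rot": [0, 0, 0], "fingers": -1},
  {"slide": [0, 0, 0], "delta_rot": [0, 0, 0], "fingers": -1},
  {"slide": [0, 0, 0], "delta_rot": [0, 0, 0], "fingers": -1},
  {"slide": [0, 0, 0], "delta_rot": [0, 0, 0], "fingers": -1},
  {"slide": [0, 0, 0], "delta_rot": [0, 0, 0], "fingers": -1},
  {"slide": [0, 0, 0], "delta_rot": [0, 0, 0], "fingers": -1},
], squeeze=45)

```text
time_s: 5.2
tcp_pos: [0.4928, -0.307, 0.0166]
eef_rot: [-180.0, -0.0, -91.5]
contact_force: [0.7, -0.6, -0.9]
gripper_width: 0.013
gripper_force: 25.8
```

>>> play_rows([
  {"slide": [0, 0, -0.1], "delta_rot": [0, 0, 0], "fingers": -1},
  {"slide": [0, 0, -0.3], "delta_rot": [0, 0, 0], "fingers": -1},
  {"slide": [0, 0, -0.4], "delta_rot": [0, 0, 0], "fingers": -1},
  {"slide": [0, 0, -0.4], "delta_rot": [0, 0, 0], "fingers": -1},
  {"slide": [-0.2, -0.05, -0.1], "delta_rot": [0, 0, 0], "fingers": -1},
  {"slide": [-0.35, -0.08, 0], "delta_rot": [0, 0, 0], "fingers": -1},
  {"slide": [-0.35, -0.08, 0], "delta_rot": [0, 0, 0], "fingers": -1},
  {"slide": [-0.35, -0.08, 0], "delta_rot": [0, 0, 0], "fingers": -1},
])

```text
time_s: 6.2
tcp_pos: [0.5413, -0.1192, 0.2129]
eef_rot: [-179.9, 0.0, -91.6]
contact_force: [-0.2, -0.0, 0.4]
gripper_width: 0.0125
gripper_force: 45.0
```

>>> play_rows([
  {"slide": [-0.35, -0.08, 0], "delta_rot": [0, 0, 0], "fingers": -1},
  {"slide": [-0.35, -0.08, 0], "delta_rot": [0, 0, 0], "fingers": -1},
  {"slide": [-0.3, -0.08, 0], "delta_rot": [0, 0, 0], "fingers": -1},
  {"slide": [0, 0, 0], "delta_rot": [0, 0, 0], "fingers": -1},
  {"slide": [0, 0, 0], "delta_rot": [0, 0, 0], "fingers": -1},
])

```text
time_s: 6.82
tcp_pos: [0.581, 0.0283, 0.2121]
eef_rot: [-180.0, 0.0, -91.5]
contact_force: [0.2, -1.1, -0.5]
gripper_width: 0.0129
gripper_force: 45.0
```

```bash
python3 -c "
from h import *
snap('w2')"
```

```text
6.825 [0.58098464 0.02825217 0.21209244] [-1.79996486e+02  1.74417170e-03 -9.15126998e+01] 0.012939563181870546 [ 0.20425042 -1.11869383 -0.51369969]
```

View pics/w2.png

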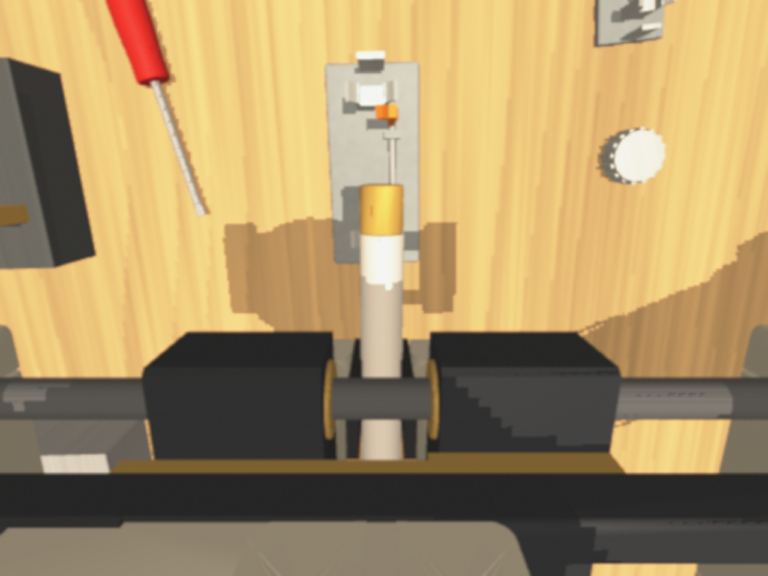

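Wrist view: the bracket base corners are at (328,64), (419,62), (419,262) and (333,263), with the far fork mouth at (372,94) and an orange nose at (387,111). The held tube's cap end is at (382,184). I'll fit the bracket pose and the tube in hand.

```bash
python3 - <<'E'
from h import *
import cv2
from scipy.optimize import least_squares
np.set_printoptions(precision=4,suppress=True)
c,s=pickle.load(open('w2.pkl','rb'));f=lambda u:(np.array(u)+.5)/1.5-.5
d=pickle.load(open('cap0.pkl','rb'))
obs=f([(328,64),(419,62),(419,262),(333,263)]);topo=f([(441,279),(439,315),(359,308),(362,272)])
L=np.array([[-75,-35],[-75,35],[75,35],[75,-35]])/1e3  # bracket x=+worldY, y=-worldX
def P(p,xyz):
    R=Ro.from_euler('z',p[2]).as_matrix();return np.atleast_2d(xyz)@R.T+[p[0],p[1],0]
B=np.c_[L,np.full(4,.01)]
def Q(cc,p,X,st=None): return proj(cc,P(p,X),st)
for name,fun in(('wrist',lambda p:(Q(c,p,B,s)-obs).ravel()),('top',lambda p:(Q(d['top'],p,B)-topo).ravel())):
    o=least_squares(fun,[.58,-.045,np.pi/2]);print(name,o.x[:2],np.degrees(o.x[2]),o.fun*1.5)
    if name=='wrist': p=o.x
# far fork inner walls top/mouth, cheek
for n,X in(('seat fork far mouth',[-.048,0,.058]),('fork L',[-.048,-.0082,.058]),('fork R',[-.048,.0082,.058]),('nose',[-.034,.0,.06]),('cheek top',[-.069,0,.048]),('shaft',[-.02,.014,.015])):
    print(n,Q(c,p,np.array(X),s)[0]*1.5+.25)
z=s['tcp_pos'][2]+.019
g=onz(c,f((382,184)),z,s);print('tube far end',g, 'centre y from it',g[1]+.065,'tcp',s['tcp_pos'])
l,rr=onz(c,f((361,210)),z,s),onz(c,f((403,210)),z,s);print('tube x at cap',(l+rr)/2,rr-l)
cv2.imwrite('pics/w2crop.png',cv2.resize(c['image'][25:185,200:300],(500,800)[::1],interpolation=cv2.INTER_CUBIC)[:600])
E
```

```text
wrist [ 0.5825 -0.0434] 89.1265856183552 [-2.2716 -0.8366  2.0032  0.0507 -0.3354  0.5909  0.636   0.508 ]
top [ 0.582  -0.0452] 90.7908486933186 [ 0.2323 -0.2495 -0.2737  0.0045 -0.2369  0.1607  0.285   0.082 ]
seat fork far mouth [372.8429  91.3454]
fork L [360.1718  91.4918]
fork R [385.5154  91.199 ]
nose [373.1272 114.1166]
cheek top [372.5971  59.2674]
shaft [392.8756 140.8605]
tube far end [ 0.5777 -0.0381  0.2311] centre y from it 0.0269016170104122 tcp [0.581  0.0283 0.2121]
tube x at cap [ 0.5779 -0.0303  0.2311] [-0.013   0.0003  0.    ]
```

```bash
python3 - <<'E'
from h import *
import cv2
np.set_printoptions(precision=4,suppress=True)
c,s=pickle.load(open('w2.pkl','rb'));d=pickle.load(open('cap0.pkl','rb'))
def edges(I,rows,lo,hi):
    S=cv2.cvtColor(I,cv2.COLOR_BGR2HSV)[...,1].astype(float);out=[]
    for r in rows:
        q=S[r,lo:hi];m=q<60;k=np.flatnonzero(m)
        if len(k)<5: continue
        def sub(i,j): # crossing between i (in) and j(out)
            return i+(60-q[i])/(q[j]-q[i])*(j-i)
        out.append((r,lo+sub(k[0],k[0]-1),lo+sub(k[-1],k[-1]+1)))
    return np.array(out)
e=edges(c['image'],range(40,172,6),205,292);print(e)
# edges as world lines at z=.01
for k in(1,2):
    W=np.array([onz(c,(u,r),.01,s) for r,u in e[(e[:,0]>45),][:, [0,k]]]);a=np.polyfit(W[:,1],W[:,0],1);rs=W[:,0]-np.polyval(a,W[:,1]);g=abs(rs)<.0015
    a=np.polyfit(W[g,1],W[g,0],1);print(k,a,np.degrees(np.arctan(a[0])),'x at y=-.044',np.polyval(a,-.044),g.sum(),len(g))
S=cv2.cvtColor(c['image'],cv2.COLOR_BGR2HSV)[...,1]
for col in(225,230,270,275): print(col,S[34:50,col],S[166:182,col])
E
```

```text
[[ 40.     238.8864 254.7778]
 [ 46.     216.5455 278.4043]
 [ 52.     216.9762 278.4255]
 [ 58.     217.2571 278.4167]
 [ 64.     217.5349 278.4043]
 [ 70.     217.8261 278.4043]
 [ 76.     218.1212 278.3958]
 [ 82.     218.5    278.413 ]
 [ 88.     218.7556 278.4167]
 [ 94.     219.     278.4255]
 [100.     219.3684 278.4043]
 [106.     219.7111 278.4043]
 [112.     220.0345 278.3958]
 [118.     220.3056 278.4043]
 [124.     220.6    278.413 ]
 [130.     220.9348 278.4255]
 [136.     221.3243 278.4255]
 [142.     221.5227 278.413 ]
 [148.     221.8    278.413 ]
 [154.     222.0345 278.55  ]
 [160.     222.5    278.4318]
 [166.     222.75   278.5122]]
1 [0.0029 0.6173] 0.16411140901055615 x at y=-.044 0.6172028170737422 21 21
2 [0.0037 0.5491] 0.2104554846810955 x at y=-.044 0.5489584797165337 21 21
225 [115 115 115 116 115 115 116 111  82  42  28  27  28  28  28  28] [ 26  26  26  27  27  25  25  28  43  85 120 129 129 129 130 130]
230 [114 114 113 114 114 114 114 106  70  35  29  28  28  26  27  27] [ 27  27  27  25  26  25  26  28  41  88 121 130 129 130 130 130]
270 [117 116 116 117 116 116 107  68  33  27  25  25  25  26  24  24] [ 28  28  30  31  29  29  28  38  80 113 120 119 120 120 120 122]
275 [125 125 125 125 125 125 109  61  31  25  24  25  26  26  26  25] [ 27  28  28  28  29  29  29  38  82 121 125 126 125 125 125 125]
```

```bash
python3 - <<'E'
from h import *
import cv2
np.set_printoptions(precision=4,suppress=True)
c,s=pickle.load(open('w2.pkl','rb'));I=c['image'].astype(int)
z=s['tcp_pos'][2]+.019
G=cv2.cvtColor(c['image'],cv2.COLOR_BGR2GRAY).astype(float)
# cap rows on grey base: use gradient peaks near 240 and 269
W=[]
for r in list(range(130,154,4))+[158,162,170]+list(range(196,224,5)):
    g=np.abs(np.diff(I[r],axis=0)).sum(1).astype(float)
    def pk(a,b):
        w=g[a:b]; i=a+int(w.argmax()); q=g[i-1:i+2]; return i-1+(q*np.arange(3)).sum()/q.sum()+.5
    l,rr=pk(235,245),pk(263,275)
    m=onz(c,((l+rr)/2,r),z,s);a=onz(c,(l,r),z,s);b=onz(c,(rr,r),z,s);W.append([r,l,rr,m[0],m[1],a[0]-b[0]])
W=np.array(W);print(W)
a=np.polyfit(W[:,4],W[:,3],1);print('tube x=a*y+b',a,np.degrees(np.arctan(a[0])))
# y extents of base
for col in(225,230,270,275):
    S=cv2.cvtColor(c['image'],cv2.COLOR_BGR2HSV)[...,1].astype(float)[:,col]
    i=[k for k in range(36,50) if S[k]>=75>S[k+1]][0];j=[k for k in range(165,182) if S[k]<75<=S[k+1]][0]
    f=i+(S[i]-75)/(S[i]-S[i+1]);n=j+(75-S[j])/(S[j+1]-S[j]);A=onz(c,(col,f),.01,s);B=onz(c,(col,n),.01,s);print(A[1],B[1],(A+B)[1]/2,(B-A)[1])
col=254;print(G[110:140,col])
print(s['joints'])
E
```

```text
[[130.     239.5435 268.5739   0.578   -0.0347   0.0134]
 [134.     240.491  268.4573   0.5779  -0.0329   0.0129]
 [138.     240.491  268.4765   0.5779  -0.0311   0.013 ]
 [142.     239.5804 268.5      0.5782  -0.0293   0.0135]
 [146.     239.6345 268.5054   0.5782  -0.0274   0.0135]
 [150.     239.6368 268.5107   0.5783  -0.0256   0.0135]
 [158.     239.7316 268.6293   0.5783  -0.0218   0.0136]
 [162.     239.7597 268.5805   0.5784  -0.0199   0.0136]
 [170.     239.7512 267.2079   0.5788  -0.0161   0.0131]
 [196.     240.4485 267.4804   0.5789  -0.0032   0.0132]
 [201.     239.7239 267.4474   0.5791  -0.0007   0.0136]
 [206.     239.6857 267.72     0.5791   0.0019   0.0138]
 [211.     239.6618 267.7647   0.5792   0.0045   0.0139]
 [216.     239.694  267.7336   0.5793   0.0071   0.0139]
 [221.     241.439  267.5833   0.5789   0.0098   0.0131]]
tube x=a*y+b [0.03  0.579] 1.7202187072410438
-0.11845271636073582 0.030223323085857665 -0.044114696637439076 0.14867603944659347
-0.11862455414727367 0.030336810584381077 -0.0441438717814463 0.14896136473165475
-0.11852663473101738 0.030573572707714117 -0.04397653101165163 0.14910020743873148
-0.11849649983692398 0.030685042785284403 -0.04390572852581979 0.1491815426222084
[201. 201. 201. 200. 201. 200. 200. 200. 200. 200. 201. 195. 170. 166.
 197. 212. 215. 217. 217. 217. 217. 217. 217. 217. 217. 217. 217. 217.
 216. 216.]
[ 22.0368  12.3919 -12.6524  -0.0002 -64.9518 -23.5494]
```

>>> play_rows([
  {"slide": [0, 0, 0], "delta_rot": [0, 0, -0.33], "fingers": -1},
  {"slide": [0.155, -0.02, 0], "delta_rot": [0, 0, 0], "fingers": -1},
  {"slide": [0.32, 0, 0], "delta_rot": [0, 0, 0], "fingers": -1},
  {"slide": [0, 0, 0.24], "delta_rot": [0, 0, 0], "fingers": -1},
  {"slide": [0, 0, 0.24], "delta_rot": [0, 0, 0], "fingers": -1},
  {"slide": [0, 0, 0.24], "delta_rot": [0, 0, 0], "fingers": -1},
  {"slide": [0, 0, 0.22], "delta_rot": [0, 0, 0], "fingers": -1},
  {"slide": [0, 0, 0], "delta_rot": [0, 0, 0], "fingers": -1},
], squeeze=60)

```text
time_s: 7.88
tcp_pos: [0.5822, -0.0442, 0.0685]
eef_rot: [179.7, -0.1, -90.1]
contact_force: [-0.1, -0.3, -0.8]
gripper_width: 0.0121
gripper_force: 60.0
```

```bash
python3 -c "
from h import *
import cv2
c,s=snap('w3')
I=c['image'];h=I[0:230,170:340];cv2.imwrite('pics/w3c.png',cv2.resize(h,None,fx=2.6,fy=2.6,interpolation=cv2.INTER_CUBIC))"
```

```text
7.875 [ 0.58220248 -0.04421898  0.0684817 ] [ 1.79711545e+02 -5.79362580e-02 -9.00829164e+01] 0.0121406595153276 [-0.09771393 -0.28966489 -0.82222762]
```

View pics/w3c.png

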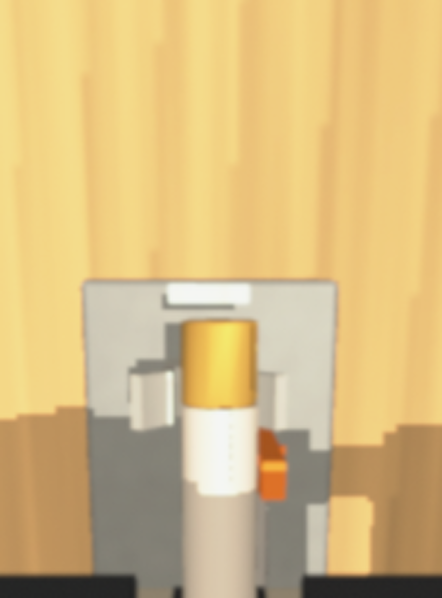

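Crop: the tube end is centred at column 220, while the fork (130–287), cheek (165–250) and base (84–337) are centred near 209. The tube therefore has to go about 2.6 mm left in the image, which is world +x. I'll check the lengthwise position.

```bash
python3 - <<'E'
from h import *
from plant import r
np.set_printoptions(precision=4,suppress=True)
c,s=pickle.load(open('w3.pkl','rb'));f=lambda u,v:(170+u/2.6,v/2.6)
t=s['tcp_pos'][2]+.019
for n,u,v,z in(('tube end',220,320,t),('tubeL',183,360,t),('tubeR',258,360,t),('tubeL2',184,560,t),('tubeR2',258,560,t),('forkL',130,400,.058),('forkR',287,400,.058),('fork far',150,370,.058),('fork near',150,428,.058),('cheek',165,285,.048),('cheek',250,285,.048),('cheek inner',208,303,.048),('baseL',84,282,.01),('baseR',337,282,.01)):
    print(n,onz(c,f(u,v),z,s))
q=r.get_state();print(q['tcp_pos'],q['eef_rot'],q['qd'])
E
```

```text
tube end [ 0.5807 -0.1103  0.0875]
tubeL [ 0.5873 -0.1034  0.0875]
tubeR [ 0.5739 -0.1034  0.0875]
tubeL2 [ 0.5876 -0.0657  0.0875]
tubeR2 [ 0.5734 -0.0656  0.0875]
forkL [ 0.6001 -0.0924  0.058 ]
forkR [ 0.5657 -0.0924  0.058 ]
fork far [ 0.5956 -0.0989  0.058 ]
fork near [ 0.5959 -0.0862  0.058 ]
cheek [ 0.5926 -0.1167  0.048 ]
cheek [ 0.5736 -0.1167  0.048 ]
cheek inner [ 0.583  -0.1128  0.048 ]
baseL [ 0.6167 -0.118   0.01  ]
baseR [ 0.5484 -0.1179  0.01  ]
[ 0.5837 -0.0439  0.0704] [179.8908  -0.0436 -90.0448] [ 0.2273 -1.8722  1.9716  0.5792 -0.4015 -0.2642]
```

>>> play_rows([
  {"slide": [0, 0, 0], "delta_rot": [0, 0, 0], "fingers": -1},
  {"slide": [0, 0, 0], "delta_rot": [0, 0, 0], "fingers": -1},
  {"slide": [0, 0, 0], "delta_rot": [0, 0, 0], "fingers": -1},
])

```text
time_s: 8.3
tcp_pos: [0.5848, -0.0428, 0.0716]
eef_rot: [-179.9, 0.0, -90.0]
contact_force: [-0.5, -0.1, -1.1]
gripper_width: 0.0121
gripper_force: 60.0
```

```bash
python3 - <<'E'
from h import *
import cv2
from plant import r
np.set_printoptions(precision=4,suppress=True)
c0,s0=pickle.load(open('w3.pkl','rb'));c,s=snap('w4')
g=lambda I:cv2.cvtColor(I,cv2.COLOR_BGR2GRAY).astype(np.float32)
for n,(y0,y1,x0,x1) in dict(base=(100,190,196,215),baseR=(104,170,284,310),cheek=(100,120,225,275),cap=(120,190,232,275)).items():
    w=cv2.createHanningWindow((x1-x0,y1-y0),cv2.CV_32F);print(n,cv2.phaseCorrelate(g(c0['image'])[y0:y1,x0:x1],g(c['image'])[y0:y1,x0:x1],w))
print(r.get_state()['tcp_pos'],s['eef_rot'])
E
```

```text
8.3 [ 0.5848 -0.0428  0.0716] [-179.9063    0.0224  -90.0267] 0.012135993537796605 [-0.4703 -0.0619 -1.0723]
base ((0.889081938971179, -3.584291865392231), 0.5612033131387498)
baseR ((0.47231336177238603, 0.15700715781892427), 0.7745987098403428)
cheek ((4.32519418235141, -0.8340392343163376), 0.27327468633651736)
cap ((0.6596972069920035, -0.059266544980317803), 0.6822333488935306)
[ 0.5846 -0.0428  0.0714] [-179.9063    0.0224  -90.0267]
```

```bash
python3 - <<'E'
from h import *
import cv2
np.set_printoptions(precision=4,suppress=True)
for tag in('w3','w4'):
    c,s=pickle.load(open(tag+'.pkl','rb'));I=c['image'].astype(int);t=s['tcp_pos'][2]+.019
    S=cv2.cvtColor(c['image'],cv2.COLOR_BGR2HSV)[...,1].astype(float)
    def cross(v,lo,hi,th,rev=False):
        k=np.flatnonzero((v[lo:hi]-th)*(v[lo+1:hi+1]-th)<0)+lo
        i=k[-1] if rev else k[0];return i+(th-v[i])/(v[i+1]-v[i])
    for rr in(116,):
        l=cross(S[rr],190,225,70);q=cross(S[rr],285,320,70);print(tag,'base',l,q,(onz(c,(l,rr),.01,s)+onz(c,(q,rr),.01,s))[0]/2)
    for rr in(128,136,144):   # brass cap: saturated vs grey
        l=cross(S[rr],228,252,100);q=cross(S[rr],255,285,100,True);print('cap',l,q,(onz(c,(l,rr),t,s)+onz(c,(q,rr),t,s))[0]/2)
    G=I.sum(2)/3
    print('row fork',G[155,215:235],G[155,268:288]); print('cheek',G[113,228:240],G[113,260:272])
E
```

```text
w3 base 201.44897959183675 299.0952380952381 0.5830262890639244
cap 239.29310344827587 268.3692307692308 0.5810156410124012
cap 239.23636363636365 268.1896551724138 0.5810742442541262
cap 239.57692307692307 268.37735849056605 0.5809553637088655
row fork [196.6667 196.3333 196.6667 195.     193.6667 203.6667 211.3333 213.
 210.     199.3333 188.3333 186.     188.     190.     191.     193.3333
 195.     197.3333 204.6667 224.3333] [155.3333 171.     177.     176.3333 175.3333 173.6667 175.     188.6667
 209.6667 218.     219.     216.6667 210.6667 206.6667 205.6667 205.
 205.     204.3333 204.3333 204.    ]
cheek [203.     202.6667 201.3333 195.3333 175.6667 171.     210.3333 237.6667
 243.3333 244.     244.     244.    ] [244.6667 244.6667 244.6667 244.3333 243.3333 237.     221.6667 208.3333
 205.3333 205.3333 205.6667 205.3333]
w4 base 206.45833333333334 302.7173913043478 0.583046559026341
cap 239.25454545454545 268.3787878787879 0.583541701237452
cap 239.1851851851852 268.59322033898303 0.5835085164803462
cap 239.4313725490196 267.85483870967744 0.5836233745568623
row fork [194.     194.6667 195.6667 196.     196.6667 197.     197.     196.6667
 195.     191.6667 199.3333 209.     212.     210.6667 202.     190.6667
 186.6667 187.6667 188.6667 184.    ] [194.6667 228.3333 219.3333 192.6667 182.3333 181.     178.3333 176.3333
 174.3333 173.3333 172.     181.6667 206.3333 217.6667 220.     218.
 211.6667 205.6667 204.     204.3333]
cheek [202.6667 203.3333 204.3333 204.     204.3333 204.6667 203.6667 202.6667
 194.     163.6667 149.6667 189.6667] [238.3333 238.3333 239.     240.     240.3333 241.3333 242.     242.3333
 241.6667 239.6667 228.     212.3333]
```

>>> play_rows([
  {"slide": [0, 0.004, 0.02], "delta_rot": [0, 0, 0], "fingers": -1},
  {"slide": [0, 0, 0.025], "delta_rot": [0, 0, 0], "fingers": -1},
  {"slide": [0, 0, 0.025], "delta_rot": [0, 0, 0], "fingers": -1},
  {"slide": [0, 0, 0.02], "delta_rot": [0, 0, 0], "fingers": -1},
  {"slide": [0, 0, 0.02], "delta_rot": [0, 0, 0], "fingers": -1},
])

```text
time_s: 8.98
tcp_pos: [0.587, -0.0428, 0.0563]
eef_rot: [-179.6, -0.0, -89.9]
contact_force: [4.1, -0.5, 10.4]
gripper_width: 0.0129
gripper_force: 60.0
```

>>> play_rows([
  {"slide": [0, 0, 0.02], "delta_rot": [0, 0, 0], "fingers": -1},
  {"slide": [0, 0, 0.02], "delta_rot": [0, 0, 0], "fingers": -1},
  {"slide": [0, 0, 0.02], "delta_rot": [0, 0, 0], "fingers": -1},
  {"slide": [0, 0, 0], "delta_rot": [0, 0, 0], "fingers": -1},
])

```text
time_s: 9.48
tcp_pos: [0.5831, -0.043, 0.0442]
eef_rot: [179.9, -0.0, -90.0]
contact_force: [2.0, 0.9, -2.5]
gripper_width: 0.0122
gripper_force: 60.0
```

>>> play_rows([
  {"slide": [0, 0, 0.02], "delta_rot": [0, 0, 0], "fingers": -1},
  {"slide": [0, 0, 0.02], "delta_rot": [0, 0, 0], "fingers": -1},
  {"slide": [0, 0, 0.02], "delta_rot": [0, 0, 0], "fingers": -1},
  {"slide": [0, 0, 0], "delta_rot": [0, 0, 0], "fingers": -1},
])

```text
time_s: 9.98
tcp_pos: [0.583, -0.0431, 0.0356]
eef_rot: [179.9, -0.0, -90.0]
contact_force: [-0.1, 0.7, -0.4]
gripper_width: 0.0127
gripper_force: 60.0
```

>>> play_rows([
  {"slide": [0, 0, 0.02], "delta_rot": [0, 0, 0], "fingers": -1},
  {"slide": [0, 0, 0.02], "delta_rot": [0, 0, 0], "fingers": -1},
  {"slide": [0, 0, 0.013], "delta_rot": [0, 0, 0], "fingers": -1},
  {"slide": [0, 0, 0], "delta_rot": [0, 0, 0], "fingers": -1},
])

```text
time_s: 10.48
tcp_pos: [0.5836, -0.043, 0.0279]
eef_rot: [180.0, -0.0, -90.0]
contact_force: [1.0, -0.2, -1.2]
gripper_width: 0.0127
gripper_force: 60.0
```

>>> play_rows([
  {"slide": [0, 0, 0.01], "delta_rot": [0, 0, 0], "fingers": -1},
  {"slide": [0, 0, 0], "delta_rot": [0, 0, 0], "fingers": -1},
])

```text
time_s: 10.72
tcp_pos: [0.5838, -0.043, 0.0274]
eef_rot: [-180.0, -0.0, -90.0]
contact_force: [-3.3, -0.0, 6.8]
gripper_width: 0.0122
gripper_force: 60.0
```

>>> play_rows([
  {"slide": [0, 0, 0.008], "delta_rot": [0, 0, 0], "fingers": -1},
  {"slide": [0, 0, 0], "delta_rot": [0, 0, 0], "fingers": -1},
])

```text
time_s: 10.98
tcp_pos: [0.5839, -0.043, 0.0273]
eef_rot: [-179.9, -0.0, -90.0]
contact_force: [-6.0, 1.3, 16.5]
gripper_width: 0.0126
gripper_force: 60.0
```

>>> play_rows([
  {"slide": [0, 0, -0.012], "delta_rot": [0, 0, 0], "fingers": -0.3},
  {"slide": [0, 0, 0], "delta_rot": [0, 0, 0], "fingers": -0.3},
  {"slide": [0, 0, 0], "delta_rot": [0, 0, 0], "fingers": -0.3},
  {"slide": [0, 0, 0], "delta_rot": [0, 0, 0], "fingers": -0.3},
])

```text
time_s: 11.48
tcp_pos: [0.5836, -0.043, 0.027]
eef_rot: [180.0, -0.0, -90.0]
contact_force: [0.3, -0.3, -0.2]
gripper_width: 0.0305
gripper_force: 0.0
```

>>> play_rows([
  {"slide": [0, 0, -0.15], "delta_rot": [0, 0, 0], "fingers": -0.3},
  {"slide": [0, 0, -0.3], "delta_rot": [0, 0, 0], "fingers": 0},
  {"slide": [0, 0, -0.3], "delta_rot": [0, 0, 0], "fingers": 1},
  {"slide": [-0.3, 0, -0.2], "delta_rot": [0, 0, 0], "fingers": 1},
  {"slide": [-0.3, 0, 0], "delta_rot": [0, 0, 0], "fingers": 1},
  {"slide": [0, 0, 0], "delta_rot": [0, 0, 0], "fingers": 1},
  {"slide": [0, 0, 0], "delta_rot": [0, 0, 0], "fingers": 1},
])

```text
time_s: 12.35
tcp_pos: [0.5834, 0.0471, 0.1694]
eef_rot: [180.0, -0.0, -90.0]
contact_force: [-0.0, 0.1, 0.7]
gripper_width: 0.084
gripper_force: 0.0
```

```bash
python3 -c "
from h import *
from plant import r
import cv2
c,s=snap('w5');T=r.capture('scene')['image']
a=cv2.resize(c['image'][20:260,130:390],(520,480),interpolation=cv2.INTER_CUBIC)
b=cv2.resize(T[175:245,220:290],(280,280),interpolation=cv2.INTER_CUBIC)
o=np.zeros((480,800,3),np.uint8);o[:,:520]=a;o[:280,520:]=b;cv2.imwrite('pics/w5c.png',o)"
```

```text
12.35 [0.58343394 0.04708303 0.1693537 ] [ 1.79957742e+02 -1.68115383e-02 -8.99907394e+01] 0.08395927547022962 [-0.03946075  0.12961079  0.65769698]
```

View pics/w5c.png

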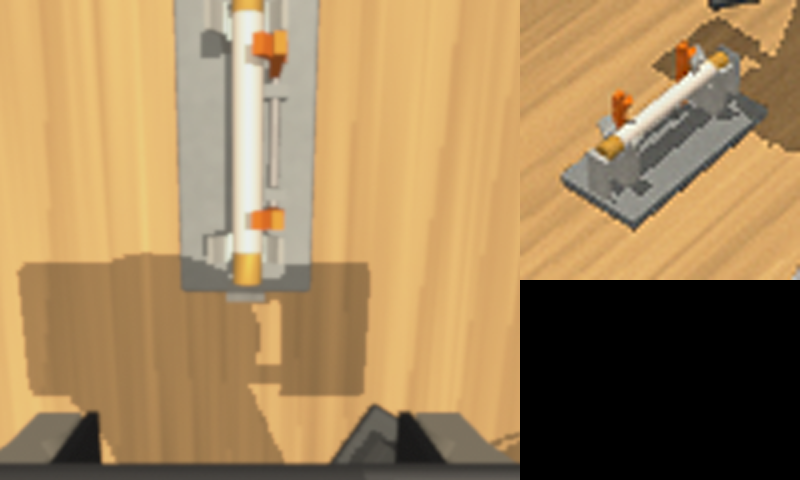

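The tube is seated. In the wrist crop both orange noses (270,45) and (266,219) sit over it, and the caps rest in both forks, the near one at (246,268). The scene crop agrees. Now to the slide.

>>> play_rows([
  {"slide": [-0.15, 0.04, -0.2], "delta_rot": [0, 0, 0], "fingers": 1},
  {"slide": [-0.32, 0.09, -0.2], "delta_rot": [0, 0, 0], "fingers": 1},
  {"slide": [-0.32, 0.09, -0.15], "delta_rot": [0, 0, 0], "fingers": 1},
  {"slide": [-0.32, 0.09, 0], "delta_rot": [0, 0, 0], "fingers": 1},
  {"slide": [-0.32, 0.09, 0], "delta_rot": [0, 0, 0], "fingers": 1},
  {"slide": [-0.32, 0.1, 0], "delta_rot": [0, 0, 0], "fingers": 1},
  {"slide": [-0.32, 0.1, 0], "delta_rot": [0, 0, 0], "fingers": 1},
  {"slide": [-0.32, 0.1, 0], "delta_rot": [0, 0, -1], "fingers": 1},
])

```text
time_s: 13.45
tcp_pos: [0.4789, 0.4061, 0.252]
eef_rot: [180.0, -0.0, -85.4]
contact_force: [1.0, 0.1, -0.5]
gripper_width: 0.0876
gripper_force: 0.0
```

>>> play_rows([
  {"slide": [0, 0, 0], "delta_rot": [0, 0, -1], "fingers": 1},
  {"slide": [0, 0, 0], "delta_rot": [0, 0, -1], "fingers": 1},
  {"slide": [0, 0, 0], "delta_rot": [0, 0, -1], "fingers": 1},
  {"slide": [0, 0, 0], "delta_rot": [0, 0, -1], "fingers": 1},
  {"slide": [0, 0, 0], "delta_rot": [0, 0, -1], "fingers": 1},
  {"slide": [0, 0, 0], "delta_rot": [0, 0, -1], "fingers": 1},
  {"slide": [0, 0, 0], "delta_rot": [0, 0, -1], "fingers": 1},
  {"slide": [0, 0, 0], "delta_rot": [0, 0, -1], "fingers": 1},
])

```text
time_s: 14.45
tcp_pos: [0.4796, 0.4046, 0.2518]
eef_rot: [180.0, -0.0, -48.7]
contact_force: [-0.6, 0.3, 0.1]
gripper_width: 0.0875
gripper_force: 0.0
```

>>> play_rows([
  {"slide": [0, 0, 0], "delta_rot": [0, 0, -1], "fingers": 1},
  {"slide": [0, 0, 0], "delta_rot": [0, 0, -1], "fingers": 1},
  {"slide": [0, 0, 0], "delta_rot": [0, 0, -1], "fingers": 1},
  {"slide": [0, 0, 0], "delta_rot": [0, 0, -1], "fingers": 1},
  {"slide": [0, 0, 0], "delta_rot": [0, 0, -1], "fingers": 1},
  {"slide": [0, 0, 0], "delta_rot": [0, 0, -1], "fingers": 1},
  {"slide": [0, 0, 0], "delta_rot": [0, 0, 0], "fingers": 1},
  {"slide": [0, 0, 0], "delta_rot": [0, 0, 0], "fingers": 1},
])

```text
time_s: 15.45
tcp_pos: [0.4793, 0.4051, 0.252]
eef_rot: [180.0, 0.0, -21.4]
contact_force: [-0.2, -0.8, 0.7]
gripper_width: 0.0875
gripper_force: 0.0
```

```bash
python3 -c "
from h import *
snap('w6')"
```

```text
15.45 [0.47928631 0.40509458 0.2520345 ] [ 1.79980115e+02  4.48057633e-03 -2.14266288e+01] 0.08754007689656376 [-0.18331693 -0.75292941  0.7406064 ]
```

View pics/w6.png

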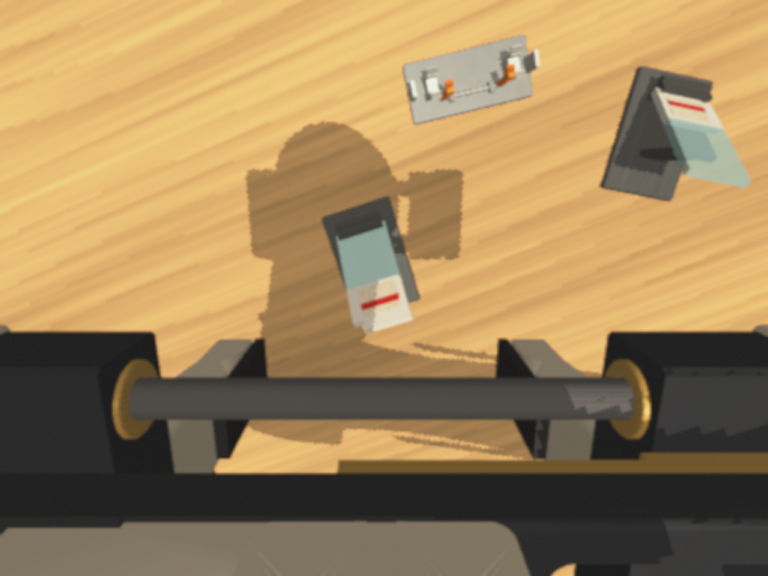

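Wrist view: the slide's frosted end points down-image, with its corner at (411,320), the notch at lower left (355,325), the red stripe at (380,301) and the clear window above it. The other slide is at (700,130). I'll zoom in to fit its pose.

```bash
python3 - <<'E'
from h import *
import cv2
c,s=pickle.load(open('w6.pkl','rb'));d=pickle.load(open('cap0.pkl','rb'))
a=cv2.resize(c['image'][125:225,205:288],None,fx=6,fy=6,interpolation=cv2.INTER_CUBIC) #498x600
b=cv2.resize(d['scene']['image'][98:148,295:345],(300,300),interpolation=cv2.INTER_CUBIC)
t=cv2.resize(d['top']['image'][190:240,70:120],(300,300),interpolation=cv2.INTER_CUBIC)
cv2.imwrite('pics/w6c.png',np.hstack([a,np.vstack([b,t])]))
E
```

```text
(no output)
```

View pics/w6c.png

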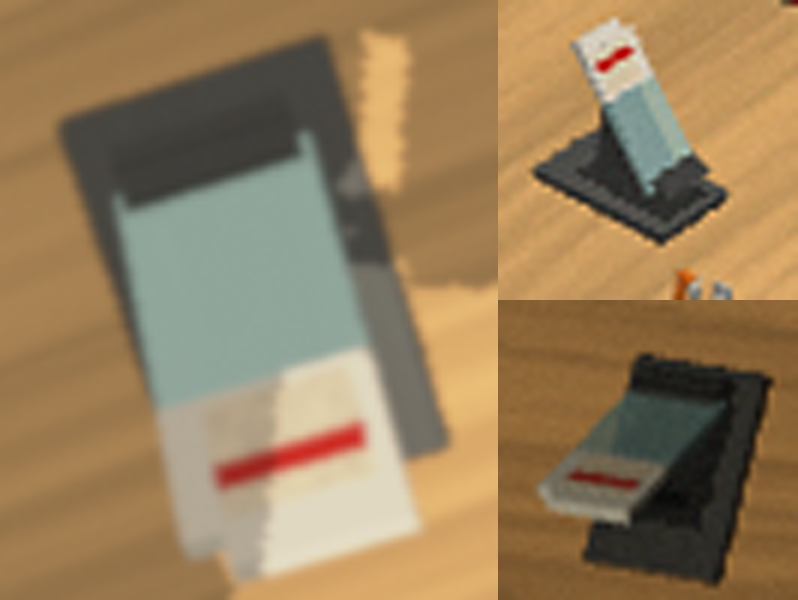

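```bash
cat > fit.py <<'E'
from h import *
from scipy.optimize import least_squares
np.set_printoptions(precision=4,suppress=True)
c,s=pickle.load(open('w6.pkl','rb'));d=pickle.load(open('cap0.pkl','rb'))
o=lambda u,off:np.array(off)+(np.array(u,float)+.5)/6-.5
W=[((10,-22,3),(158,408)),((10,22,3),(368,346)),((50,22,-3),(422,528)),((50,-14,-3),(238,581)),((42,-22,-3),(187,558))]
S=[((50,22,3),(77,42)),((10,22,3),(109,107)),((10,-22,3),(154,80))]
T=[((10,-22,3),(77,150)),((10,22,3),(160,170)),((50,22,-3),(132,220))]
def Rs(yaw,el=50):  # x: heading yaw, el above level; label normal opposite heading
    h=np.array([np.cos(yaw),np.sin(yaw),0]);e=np.radians(el);x=h*np.cos(e)+[0,0,np.sin(e)];z=-h*np.sin(e)+[0,0,np.cos(e)];return np.c_[x,np.cross(z,x),z]
def res(p,use='WST'):
    R=Rs(p[3]);out=[]
    for k,L,cc,off,st in(('W',W,c,(205,125),s),('S',S,d['scene'],(295,98),None),('T',T,d['top'],(70,190),None)):
        if k in use:
            X=np.array([l[0] for l in L])/1e3@R.T+p[:3];out.append(proj(cc,X,st)-np.array([o(l[1],off) for l in L]))
    return np.vstack(out).ravel()
if __name__=='__main__':
    for u in('W','ST','WST'):
        q=least_squares(res,[.47,.41,.055,np.radians(160)],args=(u,),x_scale=[.01,.01,.01,.1]);p=q.x
        print(u,p[:3],np.degrees(p[3]),'frosted',p[:3]+Rs(p[3])[:,0]*.028);print(q.fun.reshape(-1,2).round(1).tolist())
E
python3 fit.py
```

```text
W [0.4713 0.4164 0.0581] 175.59903872211325 frosted [0.4533 0.4178 0.0795]
[[-0.2, 0.0], [0.2, -0.2], [-0.2, 0.1], [-0.2, 0.1], [0.5, -0.1]]
ST [0.4707 0.4171 0.0562] 176.66013200878479 frosted [0.4528 0.4181 0.0777]
[[0.1, 0.5], [-0.2, 0.0], [0.2, -0.4], [-0.8, 0.0], [1.5, -0.7], [-0.6, 0.7]]
WST [0.4709 0.4166 0.0566] 175.7424757615958 frosted [0.4529 0.418  0.0781]
[[-0.1, 0.1], [0.1, -0.1], [-0.3, -0.0], [-0.2, 0.0], [0.6, -0.1], [0.0, 0.4], [-0.3, -0.1], [0.2, -0.4], [-0.7, -0.2], [1.5, -0.6], [-0.7, 0.8]]
```

>>> play_rows([
  {"slide": [0, 0, 0], "delta_rot": [0, 0, -0.93], "fingers": 1},
  {"slide": [0, 0, 0], "delta_rot": [0, 0, -0.93], "fingers": 1},
  {"slide": [0, 0, 0], "delta_rot": [0, 0, -0.93], "fingers": 1},
  {"slide": [0, 0, 0], "delta_rot": [0, 0, -0.93], "fingers": 1},
  {"slide": [-0.01, -0.08, 0.2], "delta_rot": [0, 0, 0], "fingers": 1},
  {"slide": [0, 0, 0.3], "delta_rot": [0, 0, 0], "fingers": 1},
  {"slide": [0, 0, 0.2], "delta_rot": [0, 0, 0], "fingers": 1},
  {"slide": [0, 0, 0], "delta_rot": [0, 0, 0], "fingers": 1},
])

```text
time_s: 16.5
tcp_pos: [0.4774, 0.4163, 0.1448]
eef_rot: [179.8, 0.2, -4.3]
contact_force: [-0.0, -0.7, 1.4]
gripper_width: 0.0876
gripper_force: 0.0
```

>>> play_rows([
  {"slide": [0, 0, 0], "delta_rot": [0, -0.93, 0], "fingers": 1},
  {"slide": [0, 0, 0], "delta_rot": [0, -0.94, 0], "fingers": 1},
  {"slide": [0, 0, 0], "delta_rot": [0, -0.94, 0], "fingers": 1},
  {"slide": [0, 0, 0], "delta_rot": [0, -0.94, 0], "fingers": 1},
  {"slide": [0, 0, 0], "delta_rot": [0, -0.94, 0], "fingers": 1},
  {"slide": [0, 0, 0], "delta_rot": [0, -0.94, 0], "fingers": 1},
  {"slide": [0, 0, 0], "delta_rot": [0, -0.92, 0], "fingers": 1},
  {"slide": [0, 0, 0], "delta_rot": [0, 0, 0], "fingers": 1},
])

```text
time_s: 17.5
tcp_pos: [0.4799, 0.4174, 0.1474]
eef_rot: [180.0, 30.0, -4.3]
contact_force: [-0.5, -0.1, -0.3]
gripper_width: 0.088
gripper_force: 0.0
```

```bash
python3 - <<'E'
from h import *
from plant import r
import time
np.set_printoptions(precision=4,suppress=True)
s=r.get_state();A=Ro.from_euler('xyz',s['eef_rot'],degrees=True).as_matrix();print(s['tcp_pos'],s['joints'],A)
G=np.array([.453,.419,.0785]);tgt=G+A[:,2]*.0185
print('tool delta to grasp (shares)',A.T@(tgt-s['tcp_pos'])/.15,'tool y vs slide y',A[:,1])
E
```

```text
[0.4799 0.4174 0.1474] [ 44.2601  34.9135  16.1431 -22.0351 -91.9843  44.723 ] [[ 0.8635 -0.0754 -0.4987]
 [-0.0654 -0.9972  0.0376]
 [-0.5001  0.0001 -0.866 ]]
tool delta to grasp (shares) [0.074  0.0027 0.6113] tool y vs slide y [-0.0754 -0.9972  0.0001]
```

>>> play_rows([
  {"slide": [0.074, 0.003, 0.12], "delta_rot": [0, 0, 0], "fingers": 1},
  {"slide": [0, 0, 0.15], "delta_rot": [0, 0, 0], "fingers": 1},
  {"slide": [0, 0, 0.14], "delta_rot": [0, 0, 0], "fingers": 1},
  {"slide": [0, 0, 0.12], "delta_rot": [0, 0, 0], "fingers": 1},
  {"slide": [0, 0, 0.08], "delta_rot": [0, 0, 0], "fingers": 1},
  {"slide": [0, 0, 0], "delta_rot": [0, 0, 0], "fingers": 1},
  {"slide": [0, 0, 0], "delta_rot": [0, 0, 0], "fingers": 1},
])

```text
time_s: 18.38
tcp_pos: [0.4428, 0.4202, 0.063]
eef_rot: [-180.0, 30.0, -4.2]
contact_force: [-1.0, -0.4, 0.3]
gripper_width: 0.0873
gripper_force: 0.0
```

>>> play_rows([
  {"slide": [0, 0, 0], "delta_rot": [0, 0, 0], "fingers": -1},
  {"slide": [0, 0, 0], "delta_rot": [0, 0, 0], "fingers": -1},
  {"slide": [0, 0, 0], "delta_rot": [0, 0, 0], "fingers": -1},
  {"slide": [0, 0, 0], "delta_rot": [0, 0, 0], "fingers": -1},
  {"slide": [0, 0, 0], "delta_rot": [0, 0, 0], "fingers": -1},
  {"slide": [0, 0, 0], "delta_rot": [0, 0, 0], "fingers": -1},
], squeeze=25)

```text
time_s: 19.12
tcp_pos: [0.4422, 0.4199, 0.0624]
eef_rot: [180.0, 30.0, -4.2]
contact_force: [-0.2, -0.5, 0.1]
gripper_width: 0.0438
gripper_force: 25.0
```

>>> play_rows([
  {"slide": [-0.024, 0, -0.0085], "delta_rot": [0, 0, 0], "fingers": -1},
  {"slide": [-0.047, 0, -0.017], "delta_rot": [0, 0, 0], "fingers": -1},
  {"slide": [-0.047, 0, -0.017], "delta_rot": [0, 0, 0], "fingers": -1},
  {"slide": [-0.094, 0, -0.034], "delta_rot": [0, 0, 0], "fingers": -1},
  {"slide": [-0.15, 0, -0.2], "delta_rot": [0, 0, 0], "fingers": -1},
  {"slide": [-0.15, 0, -0.26], "delta_rot": [0, 0, 0], "fingers": -1},
  {"slide": [-0.15, 0, -0.26], "delta_rot": [0, 0, 0], "fingers": -1},
  {"slide": [-0.15, 0, -0.26], "delta_rot": [0, 0, 0], "fingers": -1},
])

```text
time_s: 20.12
tcp_pos: [0.4151, 0.4217, 0.263]
eef_rot: [-180.0, 30.0, -4.2]
contact_force: [-0.1, 0.7, 0.1]
gripper_width: 0.0433
gripper_force: 25.0
```

```bash
python3 - <<'E'
from h import *
from plant import r
np.set_printoptions(precision=4,suppress=True)
s=r.get_state();print(s['tcp_pos'],s['eef_rot'],s['joints'],s['contact_force'],s['gripper_width'])
E
```

```text
[0.4151 0.4217 0.263 ] [-179.9696   30.0176   -4.1772] [ 47.9894  25.7836  16.5695 -23.6313 -99.4291  37.7797] [-0.0873  0.7058  0.079 ] 0.043296093659430726
```

>>> play_rows([
  {"slide": [0, 0, 0], "delta_rot": [0, 0.5, 0], "fingers": -1},
  {"slide": [0, 0, 0], "delta_rot": [0, 1, 0], "fingers": -1},
  {"slide": [0, 0, 0], "delta_rot": [0, 1, 0], "fingers": -1},
  {"slide": [0, 0, 0], "delta_rot": [0, 1, 0], "fingers": -1},
  {"slide": [0, 0, 0], "delta_rot": [0, 1, 0], "fingers": -1},
  {"slide": [0, 0, 0], "delta_rot": [0, 1, 0], "fingers": -1},
  {"slide": [0, 0, 0], "delta_rot": [0, 1, 0], "fingers": -1},
  {"slide": [0, 0, 0], "delta_rot": [0, 1, 0], "fingers": -1},
])

```text
time_s: 21.12
tcp_pos: [0.4151, 0.4216, 0.2604]
eef_rot: [-180.0, -4.5, -4.2]
contact_force: [0.1, 0.0, -0.7]
gripper_width: 0.0432
gripper_force: 25.0
```

>>> play_rows([
  {"slide": [0, 0, 0], "delta_rot": [0, 1, 0], "fingers": -1},
  {"slide": [0, 0, 0], "delta_rot": [0, 1, 0], "fingers": -1},
  {"slide": [0, 0, 0], "delta_rot": [0, 1, 0], "fingers": -1},
  {"slide": [0, 0, 0], "delta_rot": [0, 0.41, 0], "fingers": -1},
  {"slide": [0, 0, 0], "delta_rot": [0, 0, 0], "fingers": -1},
  {"slide": [0, 0, 0], "delta_rot": [0, 0, 0], "fingers": -1},
])

```text
time_s: 21.88
tcp_pos: [0.4158, 0.4219, 0.2606]
eef_rot: [-180.0, -19.9, -4.2]
contact_force: [1.2, 0.6, -0.4]
gripper_width: 0.0437
gripper_force: 25.0
```

```bash
cat > goal.py <<'E'
from h import *
from plant import r
np.set_printoptions(precision=4,suppress=True)
s=r.get_state();A=Ro.from_euler('xyz',s['eef_rot'],degrees=True).as_matrix();print(s['tcp_pos'],s['eef_rot'],s['joints'])
h=-A[:,0].copy();h[2]=0;h/=np.linalg.norm(h)
G=np.array([.5838,-.0445,.145])+.048*h;tgt=G+A[:,2]*.0185
print('tgt',tgt,'tool delta shares',A.T@(tgt-s['tcp_pos'])/.15)
E
python3 goal.py
```

```text
[0.4158 0.4219 0.2606] [-179.9762  -19.9337   -4.2101] [ 76.138    5.1594 -27.0674  23.7263 -56.6313  -3.3275]
tgt [ 0.5422 -0.0414  0.1276] tool delta shares [0.7009 3.0189 1.1963]
```

>>> play_rows([
  {"slide": [0.04, 0.15, 0.02], "delta_rot": [0, 0, 0], "fingers": -1},
  {"slide": [0.07, 0.3, 0.05], "delta_rot": [0, 0, 0], "fingers": -1},
  {"slide": [0.07, 0.3, 0.05], "delta_rot": [0, 0, 0], "fingers": -1},
  {"slide": [0.07, 0.3, 0.05], "delta_rot": [0, 0, 0], "fingers": -1},
  {"slide": [0.07, 0.3, 0.05], "delta_rot": [0, 0, 0], "fingers": -1},
  {"slide": [0.07, 0.3, 0.05], "delta_rot": [0, 0, 0], "fingers": -1},
  {"slide": [0.07, 0.3, 0.05], "delta_rot": [0, 0, 0], "fingers": -1},
  {"slide": [0.07, 0.3, 0.05], "delta_rot": [0, 0, 0], "fingers": -1},
])

```text
time_s: 22.88
tcp_pos: [0.4844, 0.076, 0.2358]
eef_rot: [-179.9, -20.0, -4.3]
contact_force: [-0.2, 0.3, -0.7]
gripper_width: 0.0439
gripper_force: 25.0
```

>>> play_rows([
  {"slide": [0.07, 0.3, 0.1], "delta_rot": [0, 0, 0], "fingers": -1},
  {"slide": [0.05, 0.25, 0.1], "delta_rot": [0, 0, 0], "fingers": -1},
  {"slide": [0.03, 0.15, 0.15], "delta_rot": [0, 0, 0], "fingers": -1},
  {"slide": [0.02, 0.05, 0.15], "delta_rot": [0, 0, 0], "fingers": -1},
  {"slide": [0, 0, 0.15], "delta_rot": [0, 0, 0], "fingers": -1},
  {"slide": [0, 0, 0.1], "delta_rot": [0, 0, 0], "fingers": -1},
  {"slide": [0, 0, 0], "delta_rot": [0, 0, 0], "fingers": -1},
  {"slide": [0, 0, 0], "delta_rot": [0, 0, 0], "fingers": -1},
])

```text
time_s: 23.88
tcp_pos: [0.5386, -0.0388, 0.1392]
eef_rot: [-180.0, -20.0, -4.3]
contact_force: [0.2, 0.2, -0.1]
gripper_width: 0.0437
gripper_force: 25.0
```

```bash
python3 goal.py; python3 -c "
from h import *
from plant import r
import cv2
c,s=snap('w7');d={k:r.capture(k) for k in('scene','top')};pickle.dump(d,open('cap7.pkl','wb'))
p=proj(d['scene'],[.56,-.045,.12])[0].astype(int);q=proj(d['top'],[.57,-.045,.12])[0].astype(int);print(p,q)
I=d['scene']['image'][p[1]-45:p[1]+45,p[0]-50:p[0]+50];J=d['top']['image'][q[1]-45:q[1]+45,q[0]-50:q[0]+50]
a=np.vstack([cv2.resize(I,(320,288),interpolation=cv2.INTER_CUBIC),cv2.resize(J,(320,288),interpolation=cv2.INTER_CUBIC)])
b=cv2.resize(c['image'][:230,130:370],(480,460),interpolation=cv2.INTER_CUBIC)
o=np.zeros((576,800,3),np.uint8);o[:,480:]=a;o[:460,:480]=b;cv2.imwrite('pics/w7c.png',o)"
```

```text
[ 0.5386 -0.0388  0.1392] [-179.9861  -20.0195   -4.2686] [ 21.6586   1.3675 -47.9754  21.5475 -24.0137  45.6168]
tgt [ 0.5422 -0.0414  0.1276] tool delta shares [-0.0028  0.0152  0.0814]
23.875 [ 0.53864286 -0.03884163  0.13922863] [-179.98612409  -20.01952882   -4.26858149] 0.043708116634123155 [ 0.22032165  0.15970717 -0.07739561]
[249 177] [267 190]
```

View pics/w7c.png

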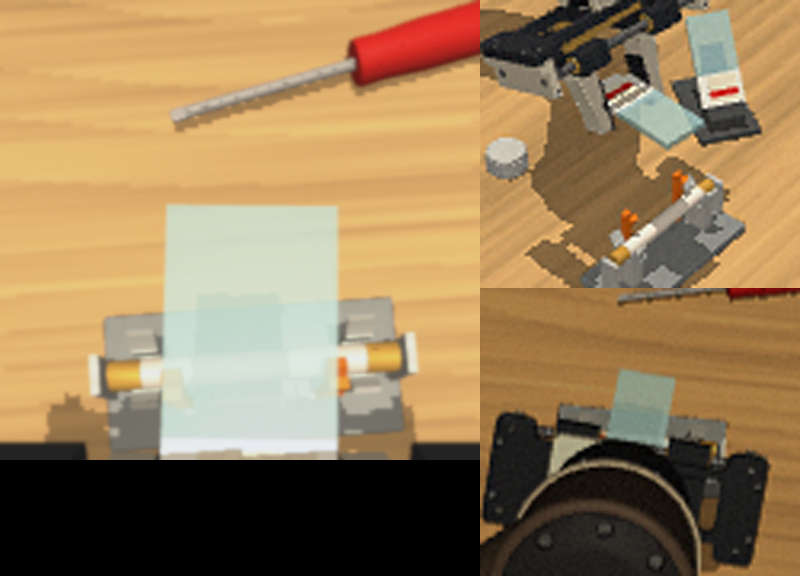

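Wrist crop: the slide's clear end is at rows 205–206, columns 167–338, over the tube, and the frost begins near row 440. The label faces up with the gripper on the frosted end, and the tube is still under both noses with the other slide untouched. Next I'll fit the slide's level and position in hand.

```bash
python3 - <<'E'
from h import *
import cv2
from scipy.optimize import least_squares
np.set_printoptions(precision=4,suppress=True)
c,s=pickle.load(open('w7.pkl','rb'));I=c['image'].astype(float);d=pickle.load(open('cap7.pkl','rb'))
S=cv2.cvtColor(c['image'],cv2.COLOR_BGR2HSV).astype(float)[...,1];G=I.mean(2)
def pk(v,a,b):
    g=np.abs(np.diff(v))[a:b];i=a+int(g.argmax());q=np.abs(np.diff(v))[i-1:i+2];return i-1+(q*np.arange(3)).sum()/q.sum()+.5
L=np.array([(pk(S[r],206,220),r) for r in range(108,146,4)]);Rr=np.array([(pk(S[r],292,306),r) for r in range(108,146,4)])
T=np.array([(u,pk(S[:,u],95,110)) for u in range(220,296,8)])
Bd=np.array([(u,pk(G[:,u],212,226)) for u in range(222,292,8)])
print(L[:,0],Rr[:,0],T[:,1],Bd[:,1])
pl=np.polyfit(L[:,1],L[:,0],1);pr=np.polyfit(Rr[:,1],Rr[:,0],1);pt=np.polyfit(T[:,0],T[:,1],1);pb=np.polyfit(Bd[:,0],np.median(Bd[:,1])*0+Bd[:,1],1)
def X(a,b):
    v=(a[0]*b[1]+a[1])/(1-a[0]*b[0]);return np.array([v,b[0]*v+b[1]])
def fit(ob,pts):
    f=lambda p:(proj(c,np.array(pts)/1e3@Ro.from_rotvec(p[3:]).as_matrix().T+p[:3],s)-ob).ravel()
    R0=Ro.from_euler('z',175.7,degrees=True)
    q=least_squares(f,np.r_[.556,-.042,.155,R0.as_rotvec()],x_scale=[.01]*3+[.1]*3);p=q.x;R=Ro.from_rotvec(p[3:]).as_matrix()
    print('centre',p[:3],'window',p[:3]-.02*R[:,0],'x',R[:,0],'y',R[:,1],'z tilt',np.degrees(np.arccos(R[2,2])),'res',np.abs(q.fun).max())
ob=np.array([X(pl,pt),X(pr,pt),X(pl,pb),X(pr,pb)]);print(ob)
fit(ob,[(-50,-22,3),(-50,22,3),(10,-22,3),(10,22,3)])
A=Ro.from_euler('xyz',s['eef_rot'],degrees=True).as_matrix()
print('nominal window',s['tcp_pos']-A[:,2]*.0185+.048*np.array([np.cos(np.radians(-4.27)),np.sin(np.radians(-4.27)),0]))
E
```

```text
[212.5515 212.4574 212.4255 212.4053 212.2391 212.2978 211.7637 211.7174
 211.7143 211.5625] [298.4556 298.456  298.5104 298.4556 298.4556 298.457  298.4551 298.4681
 298.4783 298.4462] [101.6053 102.1593 102.1739 101.7979 102.2604 102.2708 102.2872 102.3485
 102.41   102.4091] [225.8375 225.3069 225.178  224.224  219.2885 226.1087 226.1824 225.8535
 225.2602]
[[212.8288 101.8014]
 [298.4688 102.5371]
 [209.2016 224.5035]
 [298.4427 225.1029]]
centre [ 0.5576 -0.0402  0.164 ] window [ 0.5775 -0.042   0.1651] x [-0.9949  0.0869 -0.0508] y [-0.0875 -0.9961  0.0102] z tilt 2.9696016093967685 res 1.6686044067613182
nominal window [ 0.5802 -0.0419  0.1566]
```

```bash
python3 - <<'E'
from h import *
import cv2
c,s=pickle.load(open('w7.pkl','rb'));I=c['image'].astype(int)
H=cv2.cvtColor(c['image'],cv2.COLOR_BGR2HSV)[...,1]
for u in(222,250,280): print(u,I[206:240,u].tolist()) if u==250 else print(u,H[206:240,u])
d=pickle.load(open('cap7.pkl','rb'))['scene']['image'];hs=cv2.cvtColor(d,cv2.COLOR_BGR2HSV)
for n,r0 in(('hue',0),('sat',1)):
    print(n)
    for r in range(156,180,2): print(r,hs[r,236:276:1,r0].tolist())
E
```

```text
222 [16 20 21 20 20 19 19 16 16 16 16 16 13  8  5  5  5  5  5  5 13 34 39 39
 40 39 40 39 39 39 39 39 39 39]
250 [[213, 220, 208], [213, 220, 208], [214, 220, 208], [214, 220, 208], [215, 220, 208], [215, 220, 209], [215, 220, 209], [215, 220, 210], [215, 220, 209], [215, 220, 209], [216, 221, 210], [216, 220, 210], [218, 222, 214], [228, 228, 221], [236, 233, 229], [239, 235, 232], [239, 235, 231], [234, 231, 228], [211, 214, 215], [177, 192, 200], [156, 181, 194], [144, 174, 188], [135, 163, 179], [130, 157, 174], [131, 159, 175], [134, 162, 179], [136, 165, 182], [139, 168, 185], [141, 170, 188], [141, 171, 189], [141, 171, 189], [140, 170, 188], [138, 168, 185], [136, 165, 182]]
280 [14 14 14 13 13 12 13 13 12 12 12 12 10  7  8  9  7  7  7  7 19 55 64 64
 65 63 64 64 64 63 65 64 64 64]
hue
156 [16, 16, 18, 24, 21, 19, 25, 21, 26, 21, 21, 22, 24, 0, 143, 15, 19, 19, 21, 18, 16, 16, 17, 17, 17, 16, 17, 17, 17, 35, 25, 22, 21, 21, 18, 20, 20, 20, 21, 20]
158 [18, 30, 20, 19, 18, 22, 26, 5, 2, 1, 3, 16, 19, 24, 23, 0, 18, 20, 21, 19, 16, 17, 18, 35, 60, 23, 40, 30, 45, 38, 33, 22, 22
[... 3070 characters left out ...]
138, 135, 120, 27, 29, 24, 24, 24, 22, 20, 22, 22, 22, 22, 21, 24, 22, 22, 26, 23, 35, 40, 19, 31, 28, 10, 19, 31, 5, 41, 11]
174 [136, 116, 146, 139, 131, 129, 133, 132, 133, 135, 130, 132, 129, 135, 123, 34, 27, 29, 22, 22, 22, 20, 23, 21, 23, 24, 23, 22, 86, 139, 137, 7, 20, 13, 27, 16, 15, 11, 18, 18]
176 [135, 132, 131, 131, 129, 136, 126, 136, 124, 136, 132, 132, 136, 134, 136, 138, 139, 124, 27, 31, 24, 23, 24, 31, 21, 89, 135, 135, 135, 135, 136, 119, 6, 22, 31, 53, 93, 119, 129, 136]
178 [129, 137, 129, 135, 126, 136, 131, 129, 120, 136, 127, 126, 130, 132, 133, 133, 135, 134, 136, 134, 121, 26, 83, 133, 131, 137, 136, 133, 134, 131, 133, 135, 134, 134, 129, 131, 132, 136, 134, 133]
```

```bash
python3 - <<'E'
from h import *
from scipy.optimize import least_squares
np.set_printoptions(precision=4,suppress=True)
c,s=pickle.load(open('w7.pkl','rb'));ds=pickle.load(open('cap7.pkl','rb'))['scene']
L=np.array([212.5515,212.4574,212.4255,212.4053,212.2391,212.2978,211.7637,211.7174,211.7143,211.5625])
pl=np.polyfit(np.arange(108,146,4),L,1)
ob=np.array([[212.7,101.8],[298.46,102.5],[np.polyval(pl,218.6),218.6],[298.46,218.4]]);print(ob)
P=np.array([(-50,-22,3),(-50,22,3),(10,-22,3),(10,22,3)])/1e3
A=Ro.from_euler('xyz',s['eef_rot'],degrees=True).as_matrix()
for mode in('free','width from tool: depth fixed'):
    def f(p):
        R=Ro.from_rotvec(p[3:]).as_matrix();o=(proj(c,P@R.T+p[:3],s)-ob).ravel()
        if mode!='free':
            g=A.T@(p[:3]+R@[.028,0,0]-s['tcp_pos']);o=np.r_[o,(g-[0,0,-.0185])/.0015,(R[:,1]-A[:,1])/.01]
        return o
    q=least_squares(f,np.r_[.556,-.042,.155,Ro.from_euler('z',175.7,degrees=True).as_rotvec()],x_scale=[.01]*3+[.1]*3);p=q.x;R=Ro.from_rotvec(p[3:]).as_matrix()
    print(mode,'window',p[:3]-.02*R[:,0],'x elev',np.degrees(np.arcsin(R[2,0])),'y elev',np.degrees(np.arcsin(R[2,1])),'grip in tool',A.T@(p[:3]+R@[.028,0,0]-s['tcp_pos']),'res',q.fun)
    # scene check: far end upper corners and lower ones
    print(proj(ds,np.array([(-50,-22,3),(-50,22,3),(-50,22,-3),(-50,-22,-3),(10,22,3),(10,-22,3)])/1e3@R.T+p[:3]))
    for e in(-4,0,4):
        R2=R@Ro.from_euler('y',np.degrees(np.arcsin(R[2,0]))-e,degrees=True).as_matrix();C=p[:3]+R@[.028,0,0]-R2@[.028,0,0]
        print('  elev',np.degrees(np.arcsin(R2[2,0])),proj(ds,np.array([(-50,-22,3),(-50,22,3),(-50,22,-3)])/1e3@R2.T+C).ravel())
E
```

```text
[[212.7    101.8   ]
 [298.46   102.5   ]
 [209.3762 218.6   ]
 [298.46   218.4   ]]
free window [ 0.58   -0.0422  0.1616] x elev 1.752052674564214 y elev 0.41147265541011085 grip in tool [ 0.0021 -0.0003 -0.0247] res [ 0.0614 -0.0471 -0.4754 -0.1317  0.1769 -0.4932  0.2197  0.6628]
[[268.825  169.5056]
 [257.0689 176.9536]
 [257.0192 178.6595]
 [268.737  171.2039]
 [241.4608 166.1135]
 [253.2226 159.0476]]
  elev -3.999851488465726 [268.7546 167.1563 256.9482 174.5895 257.0595 176.4133]
  elev 4.519468793352851e-05 [268.8258 168.8049 257.0544 176.249  257.0536 177.9927]
  elev 3.999941877830196 [268.7953 170.384  257.0589 177.8363 256.947  179.4912]
width from tool: depth fixed window [ 0.5801 -0.0422  0.1598] x elev -2.4303022639165652 y elev -0.04717050818951228 grip in tool [ 0.0004 -0.0001 -0.0195] res [-0.2422 -0.127  -0.6052 -0.2462  1.5987 -0.2122 -0.7442  0.601   0.2547
 -0.0583 -0.6906 -0.6673  0.052  -0.0596]
[[268.8091 169.3264]
 [257.0941 176.9027]
 [257.1742 178.6769]
 [268.8504 171.0911]
 [241.4738 167.3658]
 [253.1676 160.1654]]
  elev -3.9999994663241605 [268.7644 168.6781 257.0357 176.2503 257.1598 178.0547]
  elev -8.241128460039567e-07 [268.8472 170.3103 257.1536 177.8923 257.1655 179.6169]
  elev 3.999997818098469 [268.8281 171.8731 257.1695 179.4622 257.0701 181.0984]
```

>>> play_rows([
  {"slide": [-0.004, 0.018, 0.03], "delta_rot": [0, 0, 0], "fingers": -1},
  {"slide": [0, 0, 0.03], "delta_rot": [0, 0, 0], "fingers": -1},
  {"slide": [0, 0, 0.027], "delta_rot": [0, 0, 0], "fingers": -1},
  {"slide": [0, 0, 0], "delta_rot": [0, 0, 0], "fingers": -1},
  {"slide": [0, 0, 0], "delta_rot": [0, 0, 0], "fingers": -1},
  {"slide": [0, 0, 0], "delta_rot": [0, 0, 0], "fingers": -1},
  {"slide": [0, 0, 0], "delta_rot": [0, 0, 0], "fingers": -1},
  {"slide": [0, 0, 0], "delta_rot": [0, 0, 0], "fingers": -1},
])

```text
time_s: 25.02
tcp_pos: [0.5424, -0.0414, 0.1262]
eef_rot: [-180.0, -20.0, -4.2]
contact_force: [0.5, -0.0, -0.7]
gripper_width: 0.0435
gripper_force: 25.0
```

```bash
python3 goal.py; python3 -c "
from plant import r
s=r.get_state();print(s['qd'],s['gripper_width'],s['gripper_force'],s['contact_force'])
print(r.close_job())"
```

```text
[ 0.5424 -0.0414  0.1262] [-179.9955  -19.9959   -4.2241] [ 20.7387   2.8395 -49.0748  23.2569 -21.4265  44.5681]
tgt [ 0.5422 -0.0414  0.1276] tool delta shares [ 0.0023  0.0005 -0.009 ]
[ 0.04559254  0.06161172 -0.06055969 -0.04129203 -0.00435774  0.05855989] 0.043520068649403686 24.967185258865356 [ 0.49026085 -0.0056428  -0.65747971]
the job is handed in; nothing more can be done
None
```

I handed the job in at about 25 s. The tube is seated home under both jaw noses and released. The title slide is held still by its frosted end, label up and level to within about 2°, with its window centre about 10 cm above the tube's middle.

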